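# Move the verification lines from the transit rack to the holder and lock them

## Robot

A 6-joint arm with a two-finger parallel gripper is mounted at the origin on a cart in front of the work surface, level with it; the furniture and walls round the work are solid. World frame = base frame: x ahead of the robot, y to its left, z up, the work surface at z = 0. Lengths are in m, angles in rad, forces in N, time in s.
With the tool pointing down it reaches from about 0.35 to 0.775 m from the base axis. Payload 5.5 kg.
Tool frame: the origin (TCP) lies where the fingers leave the gripper's body, on its centre line; the fingertips stand env.tip_reach ahead of it and the grasp point (between the pads) lies 54 mm ahead of it (env.tip_reach is the distance from the TCP to the fingertips, in m); z points along the fingers, y is the line along which they close (so a half turn about z gives the same grasp; the last joint's range is limited). The gripper opens to 85 mm and grips with 20 to 120 N. Pads are 22 mm wide; open, the fingers measure 114 mm over their backs; the gripper's body (76 mm by 85 mm) begins 54 mm behind the grasp point. The pads swing forward as they close: fully open they stand 13 mm farther back than shut.
Start: joints at [1.019, 0.313, 0.046, 1.304, 0, 1.431], TCP at [0.23, 0.527, 0.304] pointing down, gripper open.
Joint ranges: [-2.76, 2.76], [-0.86, 1.69], [-1.03, 1.26], [-2.2, 2.34], [-1.47, 1.5], [-3.14, 3.14]. Speed limits (rad/s): [2.57, 2.57, 3.14, 3.14, 3.14, 3.14].

## Interface

Orientations are given as a unit quaternion [w, x, y, z].
In Python, from workcell import status, optics, hand_in, env gives the robot as it stands.
- The arm moves only by the shell command python3 -m handwheel 'ROWS' [FORCE]. ROWS is a JSON object whose one key "deltas" holds a list of rows, each a list of 5 numbers: the opening, from -1 (shut) to 1 (fully open), then the shift along the tool's x, y, z in units of 40 mm (1.0 is 40 mm), then the turn about the tool's z in units of 10 degrees (1.0 is 10 degrees). In form: {"deltas": [[jaw, x, y, z, roll], ...]}. A call has 1 to 20 rows; each row shifts and turns the commanded pose from where the row before left it, along the tool's axes as they then stand; what a row does not reach is not made up. A row lasts 1/8 s, in which the tool goes at most 62.5 mm and 10.7 degrees, less where a joint would pass 70% of its speed; a pose out of reach is approached as far as the arm can. A call is refused whole if a number of a shift passes 1 or a number of a turn 1, either way. A call with a gripper value outside its range is refused whole. The fingers move at their own pace and stop on an object; FORCE is the grip in N (left out, the last holds). Time passes only in rows, so rows that do not move let the fingers close. It gives the time, the measured TCP pose, the force, the opening and the grip force at its end, in the units of the state.
- status.get_state(): the state, without advancing time (a new reading comes with each control period).
- optics.read_camera(name): name is "scene" or "top" or "wrist"; returns a dict with "frame" (384x512x3 uint8, red, green, blue), "depth" (384x512 float32, m along the optical axis (not along the pixel's ray), 0 where there is no reading), "vfov" (degrees; the focal length in pixels is half the picture's height over the tangent of half this angle, whatever the lens; pixels are square), "cx", "cy" (the principal point, pixels), "origin" and "attitude" of the camera in the world. Camera axes: x right, y down, z forward; pixel columns grow to the right and rows downward; lengths in m; the calibration is good to about 2 mm. A picture is of the moment at which its call begins.
- hand_in(): hands the job in; it is judged then, once.
The state is a dict: "clock": time; "joint_pos": joint angles; "qvel": joint speeds; "tau": joint torques, N m; "tcp_pos": TCP position; "orientation": TCP orientation; "wrist_force": force on the tool from outside, world axes, zero at the start; "ft_torque": the same for the moment, N m; "finger_gap": finger opening in m; "grip_force": force on a finger pad.
Only numpy, scipy, OpenCV 4.12 (cv2) and the standard library are available. Lean on these libraries where they do the work, as an engineer would, in place of code of your own. Each camera call takes 0.05 s, during which the arm holds its last target. There are 200 camera calls.

## Task

Four brass coaxial lines of different lengths lie in the black transit rack under a retaining bar. Lift the bar out of its two brackets and lay it aside, move each line into the white nest on the holder that is cut to its length, setting it down without dropping it, and finally lay the bar in the holder's two brackets so that it keeps all four lines in.

Things in the scene. Friction and masses are not known exactly. Their poses are not given: they have to be found in the camera images.
- keeper_bar: loose retaining bar: flat aluminium, 280 mm long (y), 20 wide (x), 10 thick, about 200 g; upright black grip tab in its middle, 12 mm thick (x), 44 long (y), 10 to 40 mm above the underside. Origin mid-underside, z up, ends alike. Starts laid in the transit rack's brackets, underside 50 mm above the bench, 2 mm over the tubes; lifts straight up, stands flat on the bench
- line_100: coaxial line 100 mm long overall (the others 125, 150, 175): level brass tube, 16 mm diameter, a 22 mm round steel nut 14 mm long at each end, about 75 g. Origin at mid-length on the axis, x along the tube, ends alike. Starts in a black V-notch, axis 40 mm above the bench, neighbours 52 mm off; plates stand 22 mm and more either side of mid-length
- line_125: coaxial line 125 mm long overall (the others 100, 150, 175): level brass tube, 16 mm diameter, a 22 mm round steel nut 14 mm long at each end, about 86 g. Origin at mid-length on the axis, x along the tube, ends alike. Starts in a black V-notch, axis 40 mm above the bench, neighbours 52 mm off; plates stand 22 mm and more either side of mid-length
- line_150: coaxial line 150 mm long overall (the others 100, 125, 175): level brass tube, 16 mm diameter, a 22 mm round steel nut 14 mm long at each end, about 98 g. Origin at mid-length on the axis, x along the tube, ends alike. Starts in a black V-notch, axis 40 mm above the bench, neighbours 52 mm off; plates stand 22 mm and more either side of mid-length
- line_175: coaxial line 175 mm long overall (the others 100, 125, 150): level brass tube, 16 mm diameter, a 22 mm round steel nut 14 mm long at each end, about 109 g. Origin at mid-length on the axis, x along the tube, ends alike. Starts in a black V-notch, axis 40 mm above the bench, neighbours 52 mm off; plates stand 22 mm and more either side of mid-length
- nest_100: fixed white nest, 56 mm long, for the 100 mm line: strip with two 6 mm plates, 40 mm wide, that begin 22 mm either side of the middle, with 90 degree V-notches 34 mm wide, 17 deep. The line's nuts lie just outside the plates (8 mm play each way). Origin mid-underside, 8 mm above the bench; x along the tube; seated axis 32 mm above the origin
- nest_125: fixed white nest, 81 mm long, for the 125 mm line: strip with two 6 mm plates, 40 mm wide, that begin 34.5 mm either side of the middle, with 90 degree V-notches 34 mm wide, 17 deep. The line's nuts lie just outside the plates (8 mm play each way). Origin mid-underside, 8 mm above the bench; x along the tube; seated axis 32 mm above the origin
- nest_150: fixed white nest, 106 mm long, for the 150 mm line: strip with two 6 mm plates, 40 mm wide, that begin 47 mm either side of the middle, with 90 degree V-notches 34 mm wide, 17 deep. The line's nuts lie just outside the plates (8 mm play each way). Origin mid-underside, 8 mm above the bench; x along the tube; seated axis 32 mm above the origin
- nest_175: fixed white nest, 131 mm long, for the 175 mm line: strip with two 6 mm plates, 40 mm wide, that begin 59.5 mm either side of the middle, with 90 degree V-notches 34 mm wide, 17 deep. The line's nuts lie just outside the plates (8 mm play each way). Origin mid-underside, 8 mm above the bench; x along the tube; seated axis 32 mm above the origin
- holder: fixed dark steel plate 156 (x) by 284 mm (y), top 8 mm above the bench, carrying the nests in a row along y, 52 mm apart. Origin mid-underside on the bench. At y = +-128 mm open steel brackets: seats 50 mm high, 25 wide in x, flared cheeks to 72 mm; the bar lies in them along y, centred. The black transit rack, equally high, is on the other side; bench between is free
Not all that is in view belongs to the job. Leave any turquoise look-alike of the line_100 alone.

How it is judged:
On the way, in this order (a step that is already met when the one before it is completed fails the run):
1. the keeper bar is out of the transit rack (distance of keeper_bar from where it was at the start of the episode above 0.08 m), for 0.2 s.
2. all four lines lie in their own nests (horizontal distance between line_100 and nest_100 below 0.012 m and z of line_100 in the frame of nest_100 between 0.029 and 0.035 m and angle between the x axis of line_100 and the x axis of nest_100, either way round below 0.08 rad and horizontal distance between line_125 and nest_125 below 0.012 m and z of line_125 in the frame of nest_125 between 0.029 and 0.035 m and angle between the x axis of line_125 and the x axis of nest_125, either way round below 0.08 rad and horizontal distance between line_150 and nest_150 below 0.012 m and z of line_150 in the frame of nest_150 between 0.029 and 0.035 m and angle between the x axis of line_150 and the x axis of nest_150, either way round below 0.08 rad and horizontal distance between line_175 and nest_175 below 0.012 m and z of line_175 in the frame of nest_175 between 0.029 and 0.035 m and angle between the x axis of line_175 and the x axis of nest_175, either way round below 0.08 rad), for 0.2 s.
At the end, for the whole second after the job is handed in: Each line rests in the nest of its own length: middles within 12 mm, axis 29 to 35 mm above the nest's origin, aligned within 0.08 rad. The bar rests in both of the holder's brackets: middles within 15 mm, underside 47 to 53 mm above the bench, level and aligned within 0.05 rad (all of step 2 and horizontal distance between keeper_bar and holder below 0.015 m and z of keeper_bar in the frame of holder between 0.047 and 0.053 m and angle between the y axis of keeper_bar and the y axis of holder, either way round below 0.05 rad and angle between keeper_bar's own z axis and vertical below 0.05 rad and linear speed of each of line_100, line_125, line_150, line_175, keeper_bar below 0.02 m/s); the robot touches nothing.
It fails at once if a line is dropped (free of the fingers and moving faster than 0.8 m/s, a fall of some 35 mm) ((contact force between line_100 and the fingers below 0.05 N and linear speed of line_100 above 0.8 m/s) or (contact force between line_125 and the fingers below 0.05 N and linear speed of line_125 above 0.8 m/s) or (contact force between line_150 and the fingers below 0.05 N and linear speed of line_150 above 0.8 m/s) or (contact force between line_175 and the fingers below 0.05 N and linear speed of line_175 above 0.8 m/s)).
It also fails if it takes over 128 s, if anything falls off the work surface, if the arm or the gripper's body presses on something with over 40 N, if the wrist force passes 120 N, or if a joint passes its speed limit or range.

## Working session

There is one attempt and no reset: what is moved stays moved. The work goes in short steps, Python scripts to look and compute and a shell command to move; the robot and the scene stay as the last step left them, time stands still between calls to the robot, and variables do not carry over. Pictures are saved under pics/ and viewed, at most 15 in all, crops included, and the job is handed in when it is done.

```bash
mkdir -p pics
cat > h.py <<'E'
import numpy as np,cv2
from scipy.spatial.transform import Rotation as R
from workcell import status,optics,env
def cam(n):
    c=optics.read_camera(n); c['f']=c['frame'].shape[0]/2/np.tan(np.radians(c['vfov'])/2)
    a=np.array(c['attitude'],float)
    c['R']=a if a.shape==(3,3) else R.from_quat(a[[1,2,3,0]]).as_matrix()
    c['o']=np.array(c['origin'],float); return c
def ray(c,u,v):
    d=np.stack([(np.asarray(u,float)-c['cx'])/c['f'],(np.asarray(v,float)-c['cy'])/c['f'],np.ones(np.shape(u))],-1)
    return d@c['R'].T
def onplane(c,u,v,z):
    d=ray(c,u,v); return c['o']+d*((z-c['o'][2])/d[...,2])[...,None]
def cloud(c):
    v,u=np.mgrid[:384,:512]; return c['o']+ray(c,u,v)*c['depth'][...,None]
def save(c,n): cv2.imwrite('pics/'+n+'.png',c['frame'][...,::-1])
E
python3 - <<'E'
from h import *
s=status.get_state(); print(s,env.tip_reach)
for n in('top','scene','wrist'):
    c=cam(n); save(c,n+'0'); print(n,c['o'],c['attitude'],c['f'],c['cx'],c['cy'],(c['depth']>0).mean())
    np.savez(n+'0.npz',**{k:c[k] for k in('frame','depth','f','cx','cy','R','o')})
a=[cv2.imread(f'pics/{n}0.png') for n in('top','scene')]
E
```

```text
{'clock': 0.0, 'joint_pos': array([1.01939561e+00, 3.14038492e-01, 4.49635579e-02, 1.30358288e+00,
       7.29776641e-06, 1.43121172e+00]), 'qvel': array([-0.00035128,  0.00180018,  0.00029668, -0.00086084,  0.00088009,
        0.00080625]), 'tau': array([ 2.73417005e-03, -4.80625248e+01,  2.98534387e+01,  1.92611315e-02,
       -1.44227506e-04, -9.44354696e-06]), 'tcp_pos': array([0.22995734, 0.52660328, 0.30298076]), 'orientation': array([-3.18638424e-04,  2.04456035e-01,  9.78875305e-01, -8.74507047e-04]), 'wrist_force': array([ 0.35286394, -0.40597469,  0.53050979]), 'ft_torque': array([-0.00945804,  0.02281265,  0.01984203]), 'grip_force': 0.0, 'finger_gap': 0.08572217755110316} 0.0726
top [0.25966118 0.01647223 1.37334623] [ 0.04317997 -0.70435203  0.70597394 -0.06020397] 431.53344707972354 262.4852679912357 198.2173261233079 0.9960530598958334
scene [-0.17483048 -0.68769547  0.50756325] [-0.49358568  0.79095901 -0.30306849  0.19724734] 384.9771727311251 252.6953427890162 191.347372679012 0.9961344401041666
wrist [0.16387776 0.55451616 0.37284831] [0.11923207 0.82806546 0.54231623 0.07735897] 266.5125780523876 258.31307175953907 189.5339391545623 0.9959767659505209
```

View pics/top0.png

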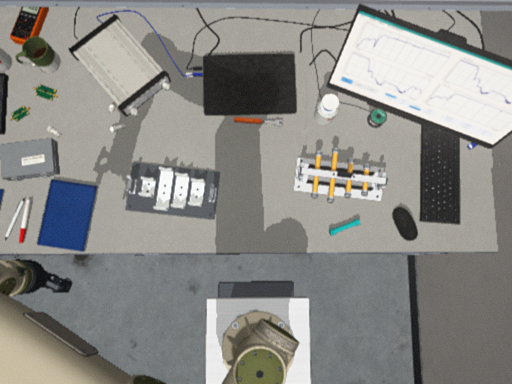

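View pics/scene0.png

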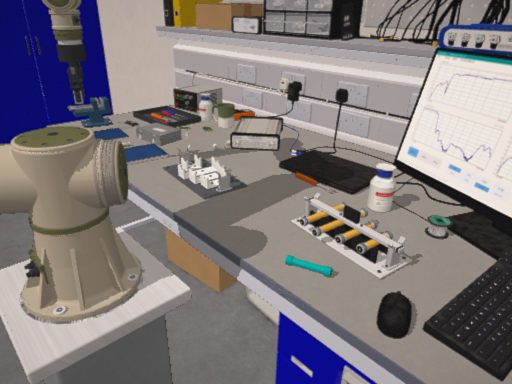

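The top view shows the holder (dark plate, white nests) around px (172,190), the loaded rack around (340,178), and the turquoise decoy at (345,226).

Run:
```python
from h import *
c=dict(np.load('top0.npz')); P=cloud(c)
img=c['frame'][...,::-1]
a=cv2.resize(img[150:225,115:230],None,fx=6,fy=6,interpolation=cv2.INTER_CUBIC)
b=cv2.resize(img[140:215,285:400],None,fx=6,fy=6,interpolation=cv2.INTER_CUBIC)
w=cv2.imread('pics/wrist0.png')
cv2.imwrite('pics/crop1.png',cv2.resize(np.vstack([a,b]),None,fx=.66,fy=.66))
for u,v in[(172,190),(128,190),(218,190),(340,178),(298,178),(384,178),(345,226),(330,175)]: print(u,v,P[v,u].round(3))
hsv=cv2.cvtColor(img,cv2.COLOR_BGR2HSV)
m=cv2.inRange(hsv,(8,120,120),(28,255,255)); m[:140]=0;m[215:]=0;m[:,:285]=0;m[:,400:]=0
n,l,st,ce=cv2.connectedComponentsWithStats(m)
for i in range(1,n):
    if st[i,4]>8: print(st[i],ce[i].round(1),onplane(c,*ce[i],.04).round(3))
```

```text
172 190 [0.487 0.271 0.012]
128 190 [0.478 0.395 0.066]
218 190 [0.488 0.126 0.004]
340 178 [ 0.516 -0.256  0.064]
298 178 [ 0.524 -0.13   0.024]
384 178 [ 0.516 -0.394  0.063]
345 226 [ 0.37  -0.277  0.019]
330 175 [ 0.526 -0.226  0.06 ]
[331 153   7  18  86] [334.  161.5] [ 0.574 -0.244  0.04 ]
[315 156   6  13  57] [317.5 162.2] [ 0.571 -0.191  0.04 ]
[348 164   5   9  40] [350.2 168. ] [ 0.553 -0.295  0.04 ]
[364 170   5   5  23] [366.  171.8] [ 0.541 -0.345  0.04 ]
[313 176   6  16  70] [315.1 183.7] [ 0.502 -0.182  0.04 ]
[329 178   6  18  78] [331.4 186.5] [ 0.493 -0.233  0.04 ]
[346 181   5  11  47] [348.1 185.7] [ 0.496 -0.286  0.04 ]
[362 182   6   8  33] [364.9 185.6] [ 0.496 -0.34   0.04 ]
```

View pics/crop1.png

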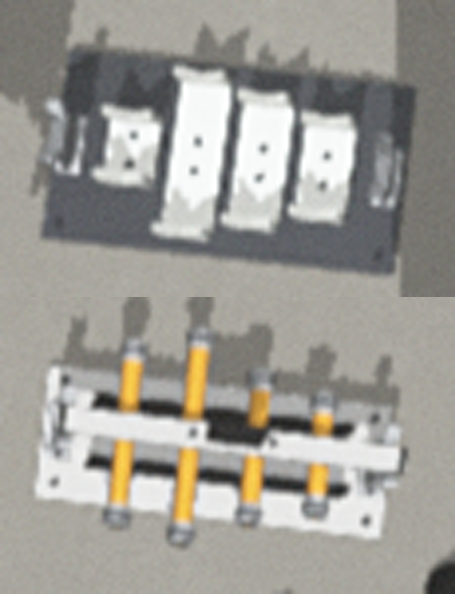

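View pics/wrist0.png

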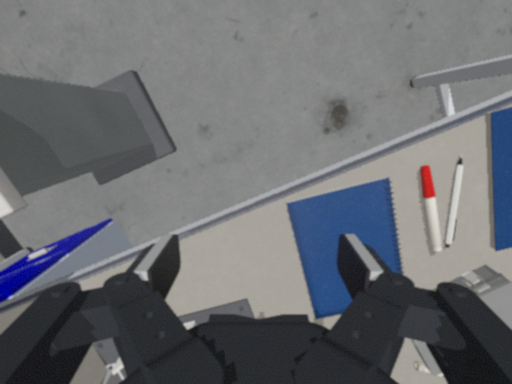

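The crop shows nests left to right as 100, 175, 150, 125. Rack lines left to right are 150, 175, 125, 100, with the bar running across the row at about -7.5°. Next I'll work out the wrist viewpoints.

```bash
cat >> h.py <<'E'
def tool():
    s=status.get_state(); q=s['orientation']; return np.array(s['tcp_pos']),R.from_quat(q[[1,2,3,0]]).as_matrix()
def go(p,yawdeg=None,verbose=True):
    """units in tool axes to bring TCP to p, with tool y at yaw (deg, world)"""
    t,M=tool(); d=M.T@(np.array(p)-t)/.04; cur=np.degrees(np.arctan2(M[1,1],M[0,1]))
    r=0 if yawdeg is None else -((yawdeg-cur+90)%180-90)/10
    print('tcp',t.round(4),'yaw',round(cur,2),'units(before turn)',d.round(2),'roll',round(r,3))
    if yawdeg is not None:
        y=np.radians(cur-r*10); M2=np.c_[[np.sin(-y),np.cos(y),0],[np.cos(y),np.sin(y),0],[0,0,-1]]
        M2[:,0]=np.cross(M2[:,1],M2[:,2]); print('units(after turn)',(M2.T@(np.array(p)-t)/.04).round(2))
E
python3 - <<'E'
from h import *
c=dict(np.load('wrist0.npz')); t,M=tool()
print('cam in tool',M.T@(c['o']-t),'axes\n',(M.T@c['R']).round(3))
c=dict(np.load('top0.npz')); img=c['frame']
g=img.max(2); m=((g<95)&(g>20)).astype(np.uint8)*255; m[:150]=0;m[222:]=0;m[:,:118]=0;m[:,216:]=0
m=cv2.morphologyEx(m,cv2.MORPH_OPEN,np.ones((3,3)))
k=max(cv2.findContours(m,0,2)[0],key=cv2.contourArea); r=cv2.minAreaRect(k); print(r)
b=onplane(c,*cv2.boxPoints(r).T,.008); print(b.round(3),b.mean(0))
go([.5,.2,.3],82.5)
E
```

```text
cam in tool [ 0.071734   -0.00106263 -0.06962041] axes
 [[ 0.    -0.96  -0.282]
 [ 1.     0.     0.   ]
 [-0.    -0.282  0.96 ]]
((135.5, 170.5), (15.0, 9.0), 90.0)
[[0.576 0.405 0.008]
 [0.576 0.377 0.008]
 [0.526 0.375 0.008]
 [0.526 0.403 0.008]] [0.5510283  0.39005058 0.008     ]
tcp [0.23   0.5267 0.3032] yaw 66.41 units(before turn) [-9.45 -4.78  0.09] roll -1.609
units(after turn) [-7.76 -7.22  0.08]
```

Run:
```python
from h import *
go([.54,.27,.26],82.5)
```

```text
tcp [0.23   0.5267 0.3032] yaw 66.41 units(before turn) [-9.67 -2.78  1.08] roll -1.609
units(after turn) [-8.52 -5.35  1.08]
```

```bash
python3 -m handwheel '{"deltas":[[1,0,0,0,-0.8],[1,0,0,0,-0.8],[1,-0.85,-0.535,0.1,0],[1,-0.85,-0.535,0.1,0],[1,-0.85,-0.535,0.1,0],[1,-0.85,-0.535,0.1,0],[1,-0.85,-0.535,0.1,0],[1,-0.85,-0.535,0.1,0],[1,-0.85,-0.535,0.1,0],[1,-0.85,-0.535,0.1,0],[1,-0.85,-0.535,0.1,0],[1,-0.85,-0.535,0.1,0],[1,0,0,0,0],[1,0,0,0,0],[1,0,0,0,0]]}' 40
python3 - <<'E'
from h import *
c=cam('wrist'); save(c,'wh1'); np.savez('wh1.npz',**{k:c[k] for k in('frame','depth','f','cx','cy','R','o')})
go([.58,-.25,.26],82.5)
E
```

```text
clock: 2.02
tcp_pos: [0.5381, 0.2706, 0.264]
orientation: [-0.0, 0.066, 0.998, 0.0]
wrist_force: [-1.0, 0.0, 0.3]
finger_gap: 0.0853
grip_force: 0.0
tcp [0.5381 0.2707 0.2641] yaw 82.49 units(before turn) [ -2.74 -12.77   0.1 ] roll -0.001
units(after turn) [ -2.74 -12.77   0.1 ]
```

View pics/wh1.png

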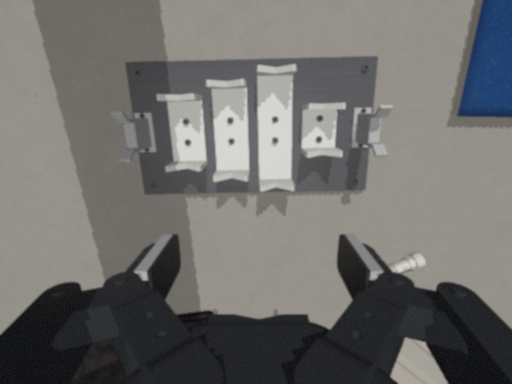

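The wrist view shows the holder level, with plate corners at about (128,62), (376,57), (368,193) and (144,195). The nests sit at columns 187 (125), 231 (150), 275 (175) and 320 (100). I'll take a second view on the way to the rack.

```bash
python3 -m handwheel '{"deltas":[[1,-0.2,-0.9,0,0],[1,-0.2,-0.9,0,0],[1,0,0,0,0],[1,0,0,0,0]]}'
python3 - <<'E'
from h import *
c=cam('wrist'); save(c,'wh2'); np.savez('wh2.npz',**{k:c[k] for k in('frame','depth','f','cx','cy','R','o')})
E
python3 -m handwheel '{"deltas":[[1,-0.2,-0.92,0,0],[1,-0.2,-0.92,0,0],[1,-0.2,-0.92,0,0],[1,-0.2,-0.92,0,0],[1,-0.2,-0.92,0,0],[1,-0.2,-0.92,0,0],[1,-0.2,-0.92,0,0],[1,-0.2,-0.92,0,0],[1,-0.2,-0.92,0,0],[1,-0.2,-0.92,0,0],[1,-0.2,-0.92,0,0],[1,0,0,0,0],[1,0,0,0,0]]}'
python3 - <<'E'
from h import *
c=cam('wrist'); save(c,'wr1'); np.savez('wr1.npz',**{k:c[k] for k in('frame','depth','f','cx','cy','R','o')})
E
python3 -m handwheel '{"deltas":[[1,0,-0.5,0.3,0],[1,0,-0.5,0.3,0],[1,0,0,0,0],[1,0,0,0,0]]}'
python3 - <<'E'
from h import *
c=cam('wrist'); save(c,'wr2'); np.savez('wr2.npz',**{k:c[k] for k in('frame','depth','f','cx','cy','R','o')})
a=cv2.imread('pics/wr1.png');b=cv2.imread('pics/wh2.png'); cv2.imwrite('pics/both.png',np.vstack([a[:260],b[:240]]))
E
```

```text
clock: 2.58
tcp_pos: [0.545, 0.1972, 0.2642]
orientation: [0.0, 0.066, 0.998, 0.0]
wrist_force: [0.3, -0.8, 0.4]
finger_gap: 0.0855
grip_force: 0.0
clock: 4.25
tcp_pos: [0.5792, -0.2153, 0.2636]
orientation: [-0.0, 0.066, 0.998, 0.0]
wrist_force: [0.1, 1.1, -0.1]
finger_gap: 0.0853
grip_force: 0.0
clock: 4.8
tcp_pos: [0.5734, -0.2564, 0.2395]
orientation: [-0.0, 0.067, 0.998, 0.0]
wrist_force: [-0.5, 0.7, 0.6]
finger_gap: 0.085
grip_force: 0.0
```

View pics/both.png

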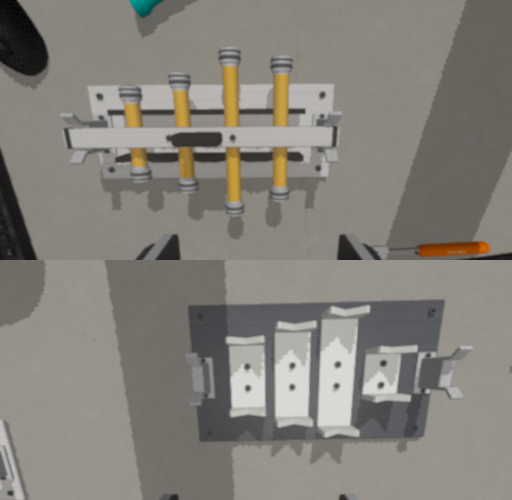

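The rack view (top half) shows lines 100, 125, 175 and 150 at columns 135, 183, 232 and 281, with the bar at row 138 and its tab at (197,139). In the lower half the holder nests have clear hole pairs. Now I'll triangulate.

```bash
cat >> h.py <<'E'
def tri(cs,uvs):
    A=np.zeros((3,3));b=np.zeros(3)
    for c,p in zip(cs,uvs):
        d=ray(c,*p);d/=np.linalg.norm(d);Q=np.eye(3)-np.outer(d,d);A+=Q;b+=Q@c['o']
    return np.linalg.solve(A,b)
def brass(c):
    hsv=cv2.cvtColor(c['frame'],cv2.COLOR_RGB2HSV); m=cv2.inRange(hsv,(12,130,90),(28,255,255)); m[230:]=0
    m=cv2.morphologyEx(m,cv2.MORPH_CLOSE,np.ones((45,1)))
    o=[]
    for k in cv2.findContours(m,0,2)[0]:
        if cv2.contourArea(k)>300:
            r=cv2.minAreaRect(k); p=cv2.boxPoints(r); p=p[np.argsort(p[:,1])]; o.append((p[:2].mean(0),p[2:].mean(0)))
    return sorted(o,key=lambda e:e[0][0]+e[1][0])
E
python3 - <<'E'
from h import *
L=lambda n:dict(np.load(n+'.npz'))
a,b=L('wr1'),L('wr2'); A,B=brass(a),brass(b); print(len(A),len(B))
for (t,u),(v,w) in zip(A,B):
    e1,e2=tri([a,b],[t,v]),tri([a,b],[u,w]); 
    pa=(onplane(a,*t,.04)+onplane(a,*u,.04))/2; pb=(onplane(b,*v,.04)+onplane(b,*w,.04))/2
    d=onplane(a,*u,.04)-onplane(a,*t,.04)
    print('tri mid',((e1+e2)/2).round(4),'z',e1[2].round(3),e2[2].round(3),'plane',pa[:2].round(4),pb[:2].round(4),'len',np.linalg.norm(d).round(4)+.028,'ang',np.degrees(np.arctan2(d[1],d[0])).round(2))
T=[]
for c in(a,b):
    P=cloud(c); m=(P[...,2]>.083)&(P[...,2]<.098); m[210:]=0
    m=m.astype(np.uint8)*255
    k=max(cv2.findContours(m,0,2)[0],key=cv2.contourArea); r=cv2.minAreaRect(k); T.append(r[0]); bx=onplane(c,*cv2.boxPoints(r).T,.09)
    print('tab',r,bx[:,:2].round(4).tolist(),P[m>0].mean(0).round(4),onplane(c,*r[0],.09).round(4))
    P=cloud(c); q=(P[...,2]>.055)&(P[...,2]<.066)&(P[...,0]<.56)&(P[...,0]>.46); q[210:]=0
    q=cv2.morphologyEx(q.astype(np.uint8)*255,cv2.MORPH_OPEN,np.ones((5,5)))
    ks=np.vstack([k for k in cv2.findContours(q,0,2)[0]]); r=cv2.minAreaRect(ks); bx=onplane(c,*cv2.boxPoints(r).T,.06); print('bar',bx[:,:2].round(4).tolist(),bx.mean(0).round(4))
print('tab tri',tri([a,b],T))
a,b=L('wh1'),L('wh2'); H=[]
for c in(a,b):
    g=cv2.cvtColor(c['frame'],cv2.COLOR_RGB2GRAY); g[:40]=0;g[215:]=0
    h=cv2.morphologyEx(g,cv2.MORPH_BLACKHAT,np.ones((13,13))); w=cv2.morphologyEx(g,cv2.MORPH_CLOSE,np.ones((13,13)))
    m=((h>70)&(w>165)).astype(np.uint8)
    n,l,st,ce=cv2.connectedComponentsWithStats(m); H.append([ce[i] for i in range(1,n) if 15<st[i,4]<120 and max(st[i,2:4])<14]); print([(ce[i].round(1).tolist(),int(st[i,4])) for i in range(1,n) if st[i,4]>8])
E
```

```text
4 4
tri mid [ 0.515  -0.3403  0.0446] z 0.044 0.045 plane [ 0.5151 -0.3424] [ 0.5154 -0.3419] len 0.09419999999999999 ang -8.2
tri mid [ 0.524  -0.2915  0.0362] z 0.045 0.027 plane [ 0.5222 -0.2902] [ 0.5225 -0.2907] len 0.11989999999999999 ang -7.28
tri mid [ 0.5298 -0.2382  0.0446] z 0.039 0.05 plane [ 0.5315 -0.2389] [ 0.5317 -0.2382] len 0.16999999999999998 ang -7.46
tri mid [ 0.5326 -0.1867  0.0455] z 0.045 0.046 plane [ 0.5331 -0.1863] [ 0.5336 -0.1855] len 0.1442 ang -6.2
tab ((195.0, 139.5), (13.0, 48.0), 90.0) [[0.5159, -0.2866], [0.5215, -0.244], [0.5329, -0.2459], [0.5272, -0.2891]] [ 0.5246 -0.2664  0.089 ] [ 0.5244 -0.2664  0.09  ]
bar [[0.497, -0.4021], [0.532, -0.1285], [0.5603, -0.1296], [0.5242, -0.4114]] [ 0.5284 -0.2679  0.06  ]
tab ((238.0, 143.0), (14.0, 52.0), 90.0) [[0.5159, -0.2873], [0.5214, -0.2455], [0.5327, -0.247], [0.527, -0.2893]] [ 0.5243 -0.2672  0.0891] [ 0.5242 -0.2673  0.09  ]
bar [[0.4916, -0.4003], [0.5279, -0.1294], [0.5621, -0.1292], [0.5244, -0.4108]] [ 0.5265 -0.2674  0.06  ]
tab tri [ 0.52475198 -0.26776531  0.08443283]
[([252.8, 131.6], 754), ([208.9, 131.1], 510), ([362.8, 110.4], 12), ([296.9, 130.0], 278), ([274.7, 119.1], 25), ([319.2, 118.0], 21), ([229.9, 120.4], 25), ([185.5, 121.3], 14), ([318.5, 139.2], 26), ([231.0, 141.0], 21), ([274.8, 140.2], 25), ([187.4, 142.1], 24)]
[([314.4, 113.5], 810), ([269.6, 116.3], 636), ([427.7, 94.9], 14), ([358.8, 115.0], 303), ([382.9, 102.9], 24), ([291.8, 105.4], 25), ([337.4, 104.4], 30), ([246.6, 106.4], 17), ([336.0, 125.7], 24), ([380.5, 124.7], 30), ([247.4, 127.6], 25), ([291.8, 126.8], 25), ([1.0, 203.0], 36)]
```

Run:
```python
from h import *
L=lambda n:dict(np.load(n+'.npz'))
a,b=L('wh1'),L('wh2')
N={125:((185.5,121.3),(187.4,142.1),(246.6,106.4),(247.4,127.6)),150:((229.9,120.4),(231,141),(291.8,105.4),(291.8,126.8)),175:((274.7,119.1),(274.8,140.2),(337.4,104.4),(336,125.7)),100:((319.2,118),(318.5,139.2),(382.9,102.9),(380.5,124.7))}
Pa,Pb=cloud(a),cloud(b)
for n,(p,q,r,s) in N.items():
    e=tri([a,b],[p,r]),tri([a,b],[q,s])
    z=Pa[int(p[1])+10,int(p[0]),2]
    ma=(onplane(a,*p,z)+onplane(a,*q,z))/2; mb=(onplane(b,*r,z)+onplane(b,*s,z))/2
    d=onplane(a,*q,z)-onplane(a,*p,z)
    print(n,'tri',((e[0]+e[1])/2).round(4),'stripz',z.round(4),ma[:2].round(4),mb[:2].round(4),'ang',np.degrees(np.arctan2(d[1],d[0])).round(1))
for P,c in((Pa,a),(Pb,b)):
    m=(P[...,2]>.062)&(P[...,2]<.08);m[215:]=0
    n,l,st,ce=cv2.connectedComponentsWithStats(m.astype(np.uint8))
    for i in range(1,n):
        if st[i,4]>15: print('cheek',ce[i].round(1),P[l==i].mean(0).round(4))
    g=c['frame'].max(2);m=((P[...,2]<.02)&(P[...,2]>.004)).astype(np.uint8)*255;m[225:]=0; m=cv2.morphologyEx(m,cv2.MORPH_OPEN,np.ones((3,3)))
    k=max(cv2.findContours(m,0,2)[0],key=cv2.contourArea);r=cv2.minAreaRect(k)
    bx=onplane(c,*cv2.boxPoints(r).T,.008);print('plate',bx[:,:2].round(3).tolist(),bx.mean(0).round(4))
    # nest plate tops
    m=((P[...,2]>.038)&(P[...,2]<.050)).astype(np.uint8);m[215:]=0
    n,l,st,ce=cv2.connectedComponentsWithStats(m)
    for i in range(1,n):
        if st[i,4]>10: print('top',st[i,4],P[l==i].mean(0).round(4))
```

```text
125 tri [0.4784 0.1921 0.0124] stripz 0.0116 [0.4785 0.1919] [0.4783 0.192 ] ang -6.5
150 tri [0.4841 0.2439 0.0128] stripz 0.0113 [0.4842 0.2437] [0.4842 0.244 ] ang -6.1
175 tri [0.4898 0.2958 0.0122] stripz 0.0131 [0.4897 0.2957] [0.4898 0.2955] ang -6.2
100 tri [0.4952 0.3472 0.0133] stripz 0.0114 [0.4954 0.3476] [0.4953 0.3481] ang -5.8
cheek [383.7 110. ] [0.481  0.3984 0.0676]
cheek [119.2 116. ] [0.4534 0.1459 0.0675]
cheek [379.6 150.6] [0.5196 0.3944 0.0674]
cheek [125.8 156. ] [0.4919 0.1416 0.0673]
plate [[0.394, 0.14], [0.425, 0.418], [0.581, 0.421], [0.547, 0.102]] [0.4867 0.2699 0.008 ]
top 73 [0.426  0.2877 0.0422]
top 82 [0.4292 0.3172 0.0423]
top 67 [0.4359 0.265  0.0426]
top 77 [0.4327 0.2351 0.0421]
top 62 [0.4427 0.2125 0.0428]
top 75 [0.4395 0.1823 0.0422]
top 65 [0.4718 0.3645 0.0423]
top 60 [0.469  0.3349 0.0426]
top 322 [0.4998 0.3944 0.0469]
top 342 [0.4729 0.1456 0.0468]
top 57 [0.5179 0.3293 0.0426]
top 66 [0.5212 0.3594 0.0421]
top 65 [0.5136 0.1742 0.0421]
top 52 [0.5168 0.2043 0.0427]
top 59 [0.5315 0.224  0.0422]
top 60 [0.5347 0.254  0.0422]
top 55 [0
[... 158 characters left out ...]
0.5197 0.3939 0.0674]
cheek [195.6 139.5] [0.492  0.141  0.0674]
plate [[0.394, 0.138], [0.425, 0.417], [0.582, 0.431], [0.548, 0.111]] [0.4872 0.2744 0.008 ]
top 82 [0.426  0.2866 0.0423]
top 90 [0.4292 0.3169 0.0421]
top 86 [0.4361 0.2641 0.042 ]
top 69 [0.4326 0.2344 0.0425]
top 73 [0.4397 0.1821 0.0421]
top 69 [0.4426 0.2112 0.0425]
top 73 [0.4717 0.3642 0.0423]
top 65 [0.4686 0.3336 0.0427]
top 414 [0.4997 0.3937 0.0462]
top 291 [0.4724 0.1443 0.0479]
top 72 [0.5212 0.3585 0.0421]
top 56 [0.5181 0.3281 0.0425]
top 60 [0.5135 0.1738 0.0422]
top 56 [0.5168 0.203  0.0425]
top 57 [0.5315 0.2238 0.0423]
top 58 [0.5347 0.253  0.0424]
top 55 [0.5493 0.2734 0.0424]
top 62 [0.5527 0.3031 0.0423]
```

Nests and brackets agree across both views to about 1 mm. The holder centre is (0.487, 0.270) with yaw 83.8°. Next I'll go to the bar's tab.

Run:
```python
from h import *
go([.5244,-.267,.136],82.5); print(status.get_state()['joint_pos'])
```

```text
tcp [ 0.5736 -0.2562  0.2399] yaw 82.39 units(before turn) [ 1.18 -0.43  2.6 ] roll -0.011
units(after turn) [ 1.18 -0.43  2.6 ]
[-5.47890178e-01  4.39932321e-01  7.46887581e-02  1.20575028e+00
  3.35234233e-04 -4.14994995e-01]
```

```bash
python3 -m handwheel '{"deltas":[[1,0.59,-0.21,0.3,0],[1,0.59,-0.22,0.5,0],[1,0,0,0.6,0],[1,0,0,0.6,0],[1,0,0,0.6,0],[1,0,0,0,0],[-0.2,0,0,0,0],[-0.2,0,0,0,0],[-0.2,0,0,0,0],[-0.2,0,0,0,0],[-0.2,0,0,0,0],[-0.2,0,0,0,0]]}' 50
python3 - <<'E'
from h import *
go([.5244,-.267,.136],82.5)
c=cam('wrist'); save(c,'g1')
E
```

```text
clock: 6.35
tcp_pos: [0.5255, -0.2673, 0.1375]
orientation: [0.001, 0.066, 0.998, -0.001]
wrist_force: [0.2, 1.0, 5.7]
finger_gap: 0.0427
grip_force: 51.7
tcp [ 0.5255 -0.2673  0.1375] yaw 82.41 units(before turn) [0.03 0.   0.04] roll -0.009
units(after turn) [0.03 0.   0.04]
```

View pics/g1.png

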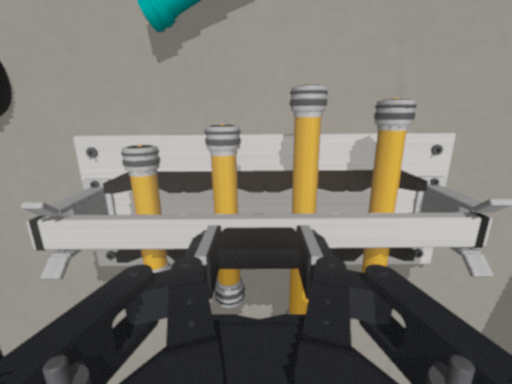

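The pads hold both ends of the tab (px 205–310, row 245), with the gap at 43 mm. Now I'll lift and turn the bar.

```bash
python3 -m handwheel '{"deltas":[[-0.2,0,0,-0.3,0],[-0.2,0,0,-0.4,0],[-0.2,0,0,-0.6,0],[-0.2,0,0,-0.7,0],[-0.2,0,0,-0.7,0],[-0.2,0.5,0.6,0,-0.5],[-0.2,0.5,0.7,0,-0.5],[-0.2,0.5,0.7,0,-0.45],[-0.2,0,0,0,0],[-0.2,0,0,0,0]]}' 60
python3 - <<'E'
from h import *
go([.38,-.01,.1],97)
E
```

```text
clock: 7.65
tcp_pos: [0.4687, -0.1849, 0.2448]
orientation: [0.001, -0.06, 0.998, -0.001]
wrist_force: [0.2, -0.2, -1.0]
finger_gap: 0.0426
grip_force: 61.5
tcp [ 0.4687 -0.1849  0.2448] yaw 96.88 units(before turn) [1.68 4.61 3.61] roll -0.012
units(after turn) [1.67 4.61 3.62]
```

```bash
python3 -m handwheel '{"deltas":[[-0.2,0.28,0.77,0,0],[-0.2,0.28,0.77,0,0],[-0.2,0.28,0.77,0.2,0],[-0.2,0.28,0.77,0.3,0],[-0.2,0.28,0.77,0.5,0],[-0.2,0.28,0.77,0.6,0],[-0.2,0,0,0.7,0],[-0.2,0,0,0.7,0],[-0.2,0,0,0.6,0],[-0.2,0,0,0.15,0],[-0.2,0,0,0.13,0],[-0.2,0,0,0,0],[-0.2,0,0,0,0]]}'
python3 - <<'E'
from h import *
go([.38,-.01,.088],97)
E
```

```text
clock: 9.28
tcp_pos: [0.3798, -0.0093, 0.0893]
orientation: [0.001, -0.06, 0.998, -0.0]
wrist_force: [0.4, 0.6, -2.4]
finger_gap: 0.0428
grip_force: 61.7
tcp [ 0.3798 -0.0093  0.0893] yaw 96.9 units(before turn) [-0.   -0.02  0.03] roll -0.01
units(after turn) [-0.   -0.02  0.03]
```

```bash
python3 -m handwheel '{"deltas":[[-0.2,0,0,0.05,0],[-0.2,0,0,0,0],[0.7,0,0,0,0],[0.7,0,0,0,0],[0.7,0,0,0,0],[0.7,0,0,0,0],[0.3,0,0,-0.8,0],[0,0,0,-0.9,0],[0,0,0,-0.9,0],[0,0,0,-0.9,0],[0,0,0,0,0.75],[0,0,0,0,0.75],[0,0,0,0,0]]}'
python3 - <<'E'
from h import *
go([.60,-.265,.21],82.5)
E
```

```text
clock: 10.9
tcp_pos: [0.3791, -0.0091, 0.2267]
orientation: [0.0, 0.07, 0.998, 0.0]
wrist_force: [-0.0, 0.2, -0.2]
finger_gap: 0.0428
grip_force: 0.0
tcp [ 0.3791 -0.0091  0.2267] yaw 81.99 units(before turn) [-6.36 -5.57  0.42] roll -0.051
units(after turn) [-6.31 -5.62  0.42]
```

```bash
python3 -m handwheel '{"deltas":[[0,-0.9,-0.8,0,0],[0,-0.9,-0.8,0,0],[0,-0.9,-0.8,0,0],[0,-0.9,-0.8,0,0],[0,-0.9,-0.8,0.2,0],[0,-0.9,-0.8,0.2,0],[0,-0.9,-0.8,0,-0.05],[0,0,0,0,0],[0,0,0,0,0]]}'
python3 - <<'E'
from h import *
c=cam('wrist'); save(c,'wr3'); 
for r in brass(c):
    e1,e2=onplane(c,*r[0],.04),onplane(c,*r[1],.04); d=e2-e1
    print(((e1+e2)/2)[:2].round(4),'len',np.linalg.norm(d).round(4)+.028,'ang',np.degrees(np.arctan2(d[1],d[0])).round(2))
P=cloud(c);z=P[...,2]
m=(z>.044)&(z<.05)
hsv=cv2.cvtColor(c['frame'],cv2.COLOR_RGB2HSV);b=cv2.inRange(hsv,(12,130,90),(28,255,255))>0;b[230:]=0
print('brass top z',np.percentile(z[b],[50,90,98]))
t=cam('top');save(t,'top1');P=cloud(t);m=(P[...,2]>.03)&(abs(P[...,1])<.1)&(P[...,0]>.33)&(P[...,0]<.43)&(P[...,2]<.06);print('tab at',P[m].mean(0),m.sum())
go([.5335,-.186,.2],82.7)
im=c['frame'][:260,:,::-1];tt=cv2.resize(t['frame'][150:270,150:360,::-1],(512,292));cv2.imwrite('pics/v3.png',np.vstack([im,tt]))
E
```

```text
clock: 12.02
tcp_pos: [0.5965, -0.266, 0.2097]
orientation: [-0.001, 0.066, 0.998, 0.001]
wrist_force: [-0.0, -0.0, 0.5]
finger_gap: 0.0426
grip_force: 0.0
[ 0.5147 -0.3419] len 0.0951 ang -8.02
[ 0.5215 -0.29  ] len 0.1202 ang -7.71
[ 0.5237 -0.2373] len 0.1867 ang -7.18
[ 0.5326 -0.1861] len 0.1462 ang -7.76
brass top z [0.04667219 0.04807593 0.04880685]
tab at [nan nan nan] 0
tcp [ 0.5964 -0.2653  0.2106] yaw 82.49 units(before turn) [1.82 1.76 0.27] roll -0.021
units(after turn) [1.81 1.77 0.27]<stdin>:10: RuntimeWarning: Mean of empty slice.
  ret = um.true_divide(
```

View pics/v3.png

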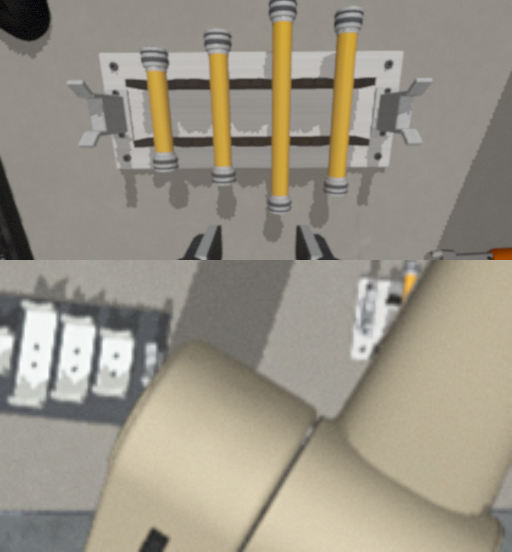

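The wrist view shows all four lines free of the bar, and their mids match the earlier measurement. I'll pick line_150 first.

```bash
python3 -m handwheel '{"deltas":[[0,0.9,0.89,0.2,-0.02],[0,0.9,0.89,0.4,0],[0,0,0,0.7,0],[0,0,0,0.7,0],[0,0,0,0.6,0],[0,0,0,0.3,0],[0,0,0,0,0],[-1,0,0,0,0],[-1,0,0,0,0],[-1,0,0,0,0],[-1,0,0,0,0],[-1,0,0,0,0],[-1,0,0,0,0]]}' 40
python3 - <<'E'
from h import *
go([.5335,-.186,.095],82.7)
c=cam('wrist');save(c,'g2')
E
```

```text
clock: 13.75
tcp_pos: [0.5358, -0.186, 0.0958]
orientation: [0.001, 0.064, 0.998, 0.0]
wrist_force: [0.7, 4.0, 6.9]
finger_gap: 0.0144
grip_force: 39.3
tcp [ 0.5358 -0.186   0.0958] yaw 82.65 units(before turn) [ 0.06 -0.01  0.02] roll -0.005
units(after turn) [ 0.06 -0.01  0.02]
```

View pics/g2.png

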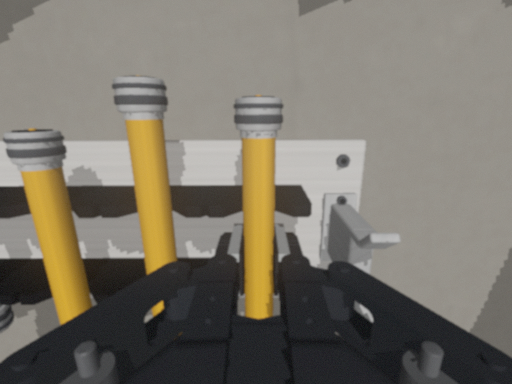

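```bash
python3 -m handwheel '{"deltas":[[-1,0,0,-0.3,0],[-1,0,0,-0.6,0],[-1,0,0,-0.7,0],[-1,0,0,-0.7,0],[-1,0.27,0.9,0,0],[-1,0.27,0.9,0,0],[-1,0.27,0.9,0,0],[-1,0.27,0.9,0,0],[-1,0.27,0.9,0,0],[-1,0.27,0.9,0,0],[-1,0.27,0.9,0,0],[-1,0.27,0.9,0,0],[-1,0.27,0.9,0,-0.05],[-1,0.27,0.9,0,-0.05],[-1,0,0.9,0,0],[-1,0,0,0,0],[-1,0,0,0,0]]}'
python3 - <<'E'
from h import *
go([.4867,.2438,.0965],83.8)
E
```

```text
clock: 15.92
tcp_pos: [0.4779, 0.2198, 0.1868]
orientation: [-0.0, 0.056, 0.998, -0.0]
wrist_force: [0.1, 0.0, -0.5]
finger_gap: 0.0143
grip_force: 39.3
tcp [0.4779 0.2198 0.1868] yaw 83.61 units(before turn) [-0.15  0.62  2.26] roll -0.019
units(after turn) [-0.15  0.62  2.26]
```

```bash
python3 -m handwheel '{"deltas":[[-1,-0.15,0.62,0,-0.02],[-1,0,0,0.3,0],[-1,0,0,0.6,0],[-1,0,0,0.6,0],[-1,0,0,0.45,0],[-1,0,0,0.2,0],[-1,0,0,0,0],[-1,0,0,0,0]]}'
python3 - <<'E'
from h import *
go([.4867,.2438,.0965],83.8)
c=cam('wrist');save(c,'p1')
E
```

```text
clock: 16.92
tcp_pos: [0.4871, 0.244, 0.1014]
orientation: [0.001, 0.054, 0.999, 0.0]
wrist_force: [-0.2, -0.3, -0.6]
finger_gap: 0.0145
grip_force: 39.4
tcp [0.4871 0.244  0.1014] yaw 83.78 units(before turn) [ 0.01 -0.01  0.12] roll -0.002
units(after turn) [ 0.01 -0.01  0.12]
```

View pics/p1.png

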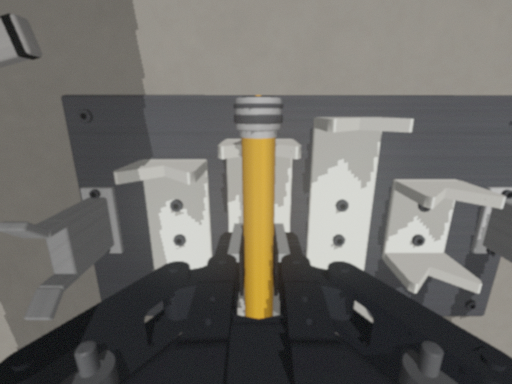

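Run:
```python
from h import *
c=cam('wrist');t,M=tool()
u=258
for v in(97,130,137): print('nut',v,onplane(c,u,v,.046+.011)[:2].round(4))
print('plate outer',onplane(c,232,140,.042)[:2].round(4),onplane(c,290,140,.042)[:2].round(4))
P=cloud(c)
for v in(100,110,120,128,132,135,137,140,145): print(v,P[v,258].round(4),c['frame'][v,258],P[v,230].round(4))
```

```text
nut 97 [0.4101 0.2516]
nut 130 [0.4231 0.2502]
nut 137 [0.4259 0.2499]
plate outer [0.4274 0.2372] [0.4304 0.2649]
100 [0.4112 0.2515 0.0555] [178 178 178] [0.4077 0.2356 0.0088]
110 [0.4151 0.2511 0.0563] [179 179 179] [0.4132 0.2347 0.0068]
120 [0.419  0.2507 0.0579] [92 92 94] [0.4188 0.234  0.0085]
128 [0.4223 0.2503 0.0569] [173 173 171] [0.4234 0.2333 0.0073]
132 [0.4241 0.2501 0.0538] [177 177 176] [0.4258 0.2329 0.0071]
135 [0.4254 0.25   0.0532] [184 184 183] [0.4275 0.2327 0.0071]
137 [0.4263 0.2499 0.053 ] [187 182 174] [0.4288 0.2324 0.0064]
140 [0.4275 0.2497 0.0541] [206 168  70] [0.4293 0.2338 0.0201]
145 [0.4297 0.2495 0.0532] [206 167  69] [0.4296 0.236  0.042 ]
```

The line's end projects to a mid of about (0.485, 0.243), within 1 mm of the nest. I'll lower it and release.

```bash
python3 -m handwheel '{"deltas":[[-1,0,0,0.06,0],[-1,0,0,0.06,0],[-1,0,0,0,0],[0,0,0,0,0],[0,0,0,0,0],[0,0,0,0,0],[0,0,0,-0.5,0],[0,0,0,-0.9,0],[0,0,0,-0.9,0],[0,-0.2,-0.9,0,0],[0,-0.2,-0.9,0,0],[0,-0.2,-0.9,0,0],[0,-0.2,-0.9,0,0],[0,-0.2,-0.9,0,0],[0,-0.2,-0.9,0,0],[0,-0.2,-0.9,0,0],[0,-0.2,-0.9,0,0],[0,-0.2,-0.9,0,0.05],[0,0,0,0,0.05],[0,0,0,0,0]]}'
python3 - <<'E'
from h import *
go([.530,-.238,.095],82.6)
E
```

```text
clock: 19.52
tcp_pos: [0.523, -0.0853, 0.1877]
orientation: [-0.0, 0.063, 0.998, 0.0]
wrist_force: [0.7, 0.3, -0.1]
finger_gap: 0.0424
grip_force: 0.0
tcp [ 0.523  -0.0853  0.1877] yaw 82.79 units(before turn) [-0.65 -3.77  2.32] roll 0.019
units(after turn) [-0.67 -3.76  2.32]
```

```bash
python3 -m handwheel '{"deltas":[[0,-0.16,-0.94,0,0.02],[0,-0.17,-0.94,0,0],[0,-0.17,-0.94,0,0],[0,-0.17,-0.94,0,0],[0,0,0,0.5,0],[0,0,0,0.7,0],[0,0,0,0.7,0],[0,0,0,0.45,0],[0,0,0,0,0],[0,0,0,0,0],[-1,0,0,0,0],[-1,0,0,0,0],[-1,0,0,0,0],[-1,0,0,0,0],[-1,0,0,0,0]]}'
python3 - <<'E'
from h import *
go([.530,-.238,.095],82.6)
c=cam('wrist');save(c,'g3');P=cloud(c)
for v in range(60,160,6): print(v,P[v,258].round(4),c['frame'][v,258])
E
```

```text
clock: 21.4
tcp_pos: [0.5314, -0.2378, 0.0949]
orientation: [0.001, 0.064, 0.998, 0.0]
wrist_force: [0.6, 4.1, 6.5]
finger_gap: 0.0144
grip_force: 39.2
tcp [ 0.5314 -0.2378  0.0949] yaw 82.64 units(before turn) [ 0.03 -0.01 -0.  ] roll 0.004
units(after turn) [ 0.03 -0.01 -0.  ]
60 [ 4.325e-01 -2.261e-01 -2.000e-04] [156 151 144]
66 [ 0.4357 -0.2265  0.0007] [155 150 143]
72 [ 0.4452 -0.2277  0.0508] [187 187 186]
78 [ 0.4474 -0.228   0.051 ] [ 99 100 103]
84 [ 0.4495 -0.2283  0.0498] [186 186 186]
90 [ 0.4517 -0.2285  0.0504] [102 103 105]
96 [ 0.454  -0.2288  0.0502] [95 94 95]
102 [ 0.4563 -0.2291  0.0503] [181 180 179]
108 [ 0.4586 -0.2294  0.0489] [183 182 181]
114 [ 0.461  -0.2297  0.0483] [203 184 153]
120 [ 0.4634 -0.2301  0.047 ] [213 174  75]
126 [ 0.4659 -0.2304  0.0464] [214 173  76]
132 [ 0.4683 -0.2307  0.0483] [214 174  77]
138 [ 0.471  -0.231   0.0469] [212 172  73]
144 [ 0.4735 -0.2314  0.0469] [213 173  77]
150 [ 0.4761 -0.2317  0.0475] [212 174  74]
156 [ 0.4788 -0.232   0.0467] [212 172  72]
```

```bash
python3 -m handwheel '{"deltas":[[-1,0,0,-0.3,0],[-1,0,0,-0.6,0],[-1,0,0,-0.7,0],[-1,0,0,-0.7,0],[-1,0.2,0.95,0,0],[-1,0.2,0.95,0,0],[-1,0.2,0.95,0,0],[-1,0.2,0.95,0,0],[-1,0.2,0.95,0,0],[-1,0.2,0.95,0,0],[-1,0.2,0.95,0,0],[-1,0.2,0.95,0,0],[-1,0.2,0.95,0,-0.06],[-1,0.2,0.95,0,-0.06],[-1,0.2,0.95,0,0],[-1,0.2,0.95,0,0],[-1,0.2,0.95,0,0],[-1,0,0.6,0,0],[-1,0,0,0,0],[-1,0,0,0,0]]}'
python3 - <<'E'
from h import *
go([.4898,.2956,.0957],83.8)
E
```

```text
clock: 23.95
tcp_pos: [0.4907, 0.288, 0.1859]
orientation: [-0.0, 0.054, 0.999, -0.0]
wrist_force: [0.3, 0.2, -2.0]
finger_gap: 0.0145
grip_force: 39.3
tcp [0.4907 0.288  0.1859] yaw 83.79 units(before turn) [0.04 0.19 2.26] roll -0.001
units(after turn) [0.04 0.19 2.26]
```

```bash
python3 -m handwheel '{"deltas":[[-1,0.04,0.19,0.2,0],[-1,0,0,0.6,0],[-1,0,0,0.6,0],[-1,0,0,0.5,0],[-1,0,0,0.25,0],[-1,0,0,0,0],[-1,0,0,0,0],[-1,0,0,0,0]]}'
python3 - <<'E'
from h import *
go([.4898,.2956,.0957],83.8)
c=cam('wrist');P=cloud(c);z=P[:,258,2]
v=np.nonzero((z>.04)&(z<.07)&(P[:,258,0]<.46))[0]; print('line end',P[v[0],258],v[0])
E
```

```text
clock: 24.95
tcp_pos: [0.4907, 0.2966, 0.1009]
orientation: [0.001, 0.054, 0.999, 0.0]
wrist_force: [-0.5, 0.4, -1.6]
finger_gap: 0.0149
grip_force: 39.3
tcp [0.4907 0.2966 0.1009] yaw 83.8 units(before turn) [ 0.02 -0.03  0.13] roll 0.0
units(after turn) [ 0.02 -0.03  0.13]
line end [0.40336593 0.30516586 0.05531277] 70
```

```bash
python3 -m handwheel '{"deltas":[[-1,0,0,0.06,0],[-1,0,0,0.06,0],[-1,0,0,0,0],[0,0,0,0,0],[0,0,0,0,0],[0,0,0,0,0],[0,0,0,-0.5,0],[0,0,0,-0.9,0],[0,0,0,-0.9,0],[0,-0.18,-0.95,0,0],[0,-0.18,-0.95,0,0],[0,-0.18,-0.95,0,0],[0,-0.18,-0.95,0,0],[0,-0.18,-0.95,0,0],[0,-0.18,-0.95,0,0],[0,-0.18,-0.95,0,0],[0,-0.18,-0.95,0,0],[0,-0.18,-0.95,0,0.06],[0,-0.18,-0.95,0,0.06],[0,-0.18,-0.95,0,0]]}'  ; python3 -m handwheel '{"deltas":[[0,-0.17,-0.95,0,0],[0,-0.17,-0.95,0,0],[0,0,0,0,0],[0,0,0,0,0]]}'
python3 - <<'E'
from h import *
go([.522,-.290,.095],82.5)
E
```

```text
clock: 27.5
tcp_pos: [0.5225, -0.1291, 0.1872]
orientation: [0.0, 0.065, 0.998, 0.0]
wrist_force: [-1.2, -0.0, -0.2]
finger_gap: 0.043
grip_force: 0.0
clock: 28.0
tcp_pos: [0.5259, -0.2046, 0.1869]
orientation: [-0.0, 0.065, 0.998, 0.0]
wrist_force: [0.1, 0.1, -0.4]
finger_gap: 0.0432
grip_force: 0.0
tcp [ 0.5259 -0.2046  0.1869] yaw 82.58 units(before turn) [-0.18 -2.13  2.3 ] roll 0.008
units(after turn) [-0.18 -2.13  2.3 ]
```

```bash
python3 -m handwheel '{"deltas":[[0,-0.09,-0.71,0,0.01],[0,-0.09,-0.71,0,0],[0,0,-0.71,0,0],[0,0,0,0.5,0],[0,0,0,0.7,0],[0,0,0,0.7,0],[0,0,0,0.4,0],[0,0,0,0,0],[0,0,0,0,0],[-1,0,0,0,0],[-1,0,0,0,0],[-1,0,0,0,0],[-1,0,0,0,0],[-1,0,0,0,0]]}'
python3 - <<'E'
from h import *
go([.522,-.290,.095],82.5)
c=cam('wrist');P=cloud(c);z=P[:,258,2]
v=np.nonzero((z>.04)&(z<.07)&(P[:,258,0]<.5))[0]; print('line end',P[v[0],258],v[0])
E
```

```text
clock: 29.75
tcp_pos: [0.5231, -0.2893, 0.0962]
orientation: [0.001, 0.065, 0.998, 0.001]
wrist_force: [0.8, 5.3, 3.1]
finger_gap: 0.0149
grip_force: 38.9
tcp [ 0.5231 -0.2893  0.0962] yaw 82.57 units(before turn) [ 0.02 -0.02  0.03] roll 0.007
units(after turn) [ 0.02 -0.02  0.03]
line end [ 0.45846578 -0.28177403  0.04115114] 127
```

```bash
python3 -m handwheel '{"deltas":[[-1,0,0,-0.3,0],[-1,0,0,-0.6,0],[-1,0,0,-0.7,0],[-1,0,0,-0.7,0],[-1,0.2,0.9,0,0],[-1,0.2,0.9,0,0],[-1,0.2,0.9,0,0],[-1,0.2,0.9,0,0],[-1,0.2,0.9,0,0],[-1,0.2,0.9,0,0],[-1,0.2,0.9,0,0],[-1,0.2,0.9,0,-0.06],[-1,0.2,0.9,0,-0.06],[-1,0.2,0.9,0,0],[-1,0.2,0.9,0,0],[-1,0.2,0.9,0,0],[-1,0.1,0.9,0,0],[-1,0,0,0,0],[-1,0,0,0,0]]}'
python3 - <<'E'
from h import *
go([.4804,.192,.097],83.8)
E
```

```text
clock: 32.17
tcp_pos: [0.4809, 0.1861, 0.1877]
orientation: [0.0, 0.055, 0.998, -0.0]
wrist_force: [-0.5, -0.5, -1.6]
finger_gap: 0.0146
grip_force: 39.2
tcp [0.4809 0.1861 0.1877] yaw 83.71 units(before turn) [0.03 0.15 2.27] roll -0.009
units(after turn) [0.03 0.15 2.27]
```

```bash
python3 -m handwheel '{"deltas":[[-1,0.03,0.15,0.2,-0.01],[-1,0,0,0.6,0],[-1,0,0,0.6,0],[-1,0,0,0.5,0],[-1,0,0,0.25,0],[-1,0,0,0,0],[-1,0,0,0,0],[-1,0,0,0,0]]}'
python3 - <<'E'
from h import *
go([.4804,.192,.097],83.8)
c=cam('wrist');save(c,'p3');P=cloud(c);z=P[:,258,2]
v=np.nonzero((z>.04)&(z<.07)&(P[:,258,0]<.46))[0]; print('line end',P[v[0],258],v[0])
E
```

```text
clock: 33.17
tcp_pos: [0.4808, 0.1927, 0.102]
orientation: [0.001, 0.054, 0.999, 0.0]
wrist_force: [-0.4, 0.3, -1.4]
finger_gap: 0.0146
grip_force: 39.2
tcp [0.4808 0.1927 0.102 ] yaw 83.8 units(before turn) [ 0.01 -0.02  0.12] roll 0.0
units(after turn) [ 0.01 -0.02  0.12]
line end [0.41602359 0.19874557 0.04686954] 127
```

View pics/p3.png

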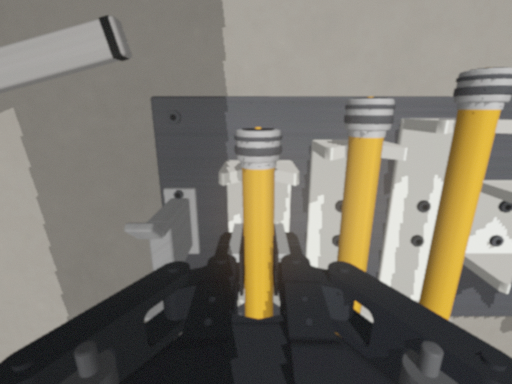

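The line_125 nut lies just outside its plate at (258,150). Lines 150 and 175 are seated beside it, and the bar lies flat at upper left. I'll release and go for line_100.

```bash
python3 -m handwheel '{"deltas":[[-1,0,0,0.06,0],[-1,0,0,0.06,0],[-1,0,0,0,0],[-0.2,0,0,0,0],[-0.2,0,0,0,0],[-0.2,0,0,0,0],[-0.2,0,0,-0.5,0],[-0.2,0,0,-0.9,0],[0,0,0,-0.9,0],[0,-0.18,-0.95,0,0],[0,-0.18,-0.95,0,0],[0,-0.18,-0.95,0,0],[0,-0.18,-0.95,0,0],[0,-0.18,-0.95,0,0],[0,-0.18,-0.95,0,0],[0,-0.18,-0.95,0,0],[0,-0.18,-0.95,0,0],[0,-0.18,-0.95,0,0.06],[0,-0.18,-0.95,0,0.06],[0,-0.18,-0.95,0,0]]}'  ; python3 -m handwheel '{"deltas":[[0,-0.17,-0.95,0,0],[0,-0.17,-0.95,0,0],[0,0,0,0,0],[0,0,0,0,0]]}'
python3 - <<'E'
from h import *
go([.515,-.342,.095],82.3)
E
```

```text
clock: 35.72
tcp_pos: [0.5126, -0.2329, 0.1882]
orientation: [0.0, 0.065, 0.998, 0.0]
wrist_force: [0.1, 0.7, 0.8]
finger_gap: 0.0426
grip_force: 0.0
clock: 36.22
tcp_pos: [0.5159, -0.3084, 0.1879]
orientation: [-0.0, 0.065, 0.998, 0.001]
wrist_force: [-0.4, 0.8, 0.2]
finger_gap: 0.0427
grip_force: 0.0
tcp [ 0.5159 -0.3084  0.1879] yaw 82.59 units(before turn) [-0.09 -0.84  2.32] roll 0.029
units(after turn) [-0.09 -0.84  2.32]
```

```bash
python3 -m handwheel '{"deltas":[[0,-0.09,-0.84,0,0.03],[0,0,0,0,0],[0,0,0,0.5,0],[0,0,0,0.7,0],[0,0,0,0.7,0],[0,0,0,0.42,0],[0,0,0,0,0],[0,0,0,0,0],[-1,0,0,0,0],[-1,0,0,0,0],[-1,0,0,0,0],[-1,0,0,0,0],[-1,0,0,0,0]]}'
python3 - <<'E'
from h import *
go([.515,-.342,.095],82.5)
c=cam('wrist');P=cloud(c);z=P[:,258,2]
v=np.nonzero((z>.04)&(z<.07)&(P[:,258,0]<.5))[0]; print('line end',P[v[0],258],v[0])
E
```

```text
clock: 37.85
tcp_pos: [0.5164, -0.341, 0.0967]
orientation: [0.001, 0.066, 0.998, 0.001]
wrist_force: [1.1, 7.2, 4.8]
finger_gap: 0.0144
grip_force: 38.9
tcp [ 0.5164 -0.341   0.0967] yaw 82.39 units(before turn) [ 0.03 -0.03  0.04] roll -0.011
units(after turn) [ 0.03 -0.03  0.04]
line end [ 0.46419402 -0.33483011  0.04082163] 154
```

```bash
python3 -m handwheel '{"deltas":[[-1,0,0,-0.3,0],[-1,0,0,-0.6,0],[-1,0,0,-0.7,0],[-1,0,0,-0.7,0],[-1,0.15,0.92,0,0],[-1,0.15,0.92,0,0],[-1,0.15,0.92,0,0],[-1,0.15,0.92,0,0],[-1,0.15,0.92,0,0],[-1,0.15,0.92,0,0],[-1,0.15,0.92,0,0],[-1,0.15,0.92,0,-0.07],[-1,0.15,0.92,0,-0.07],[-1,0.15,0.92,0,0],[-1,0.15,0.92,0,0],[-1,0.15,0.92,0,0],[-1,0.15,0.92,0,0],[-1,0.15,0.92,0,0],[-1,0.15,0.92,0,0],[-1,0.15,0.92,0,0]]}'  ; python3 -m handwheel '{"deltas":[[-1,0.15,0.92,0,0],[-1,0.15,0.8,0,0],[-1,0,0,0,0],[-1,0,0,0,0]]}'
python3 - <<'E'
from h import *
go([.4977,.3475,.0975],83.8)
E
```

```text
clock: 40.4
tcp_pos: [0.4929, 0.2546, 0.1887]
orientation: [0.001, 0.055, 0.998, 0.0]
wrist_force: [0.9, 0.2, -0.6]
finger_gap: 0.0148
grip_force: 39.1
clock: 40.9
tcp_pos: [0.4882, 0.3229, 0.188]
orientation: [0.0, 0.055, 0.998, -0.0]
wrist_force: [-0.3, -0.2, -0.7]
finger_gap: 0.015
grip_force: 39.2
tcp [0.4882 0.3229 0.188 ] yaw 83.7 units(before turn) [-0.17  0.64  2.26] roll -0.01
units(after turn) [-0.17  0.64  2.26]
```

```bash
python3 -m handwheel '{"deltas":[[-1,-0.17,0.64,0,-0.01],[-1,0,0,0.2,0],[-1,0,0,0.6,0],[-1,0,0,0.6,0],[-1,0,0,0.5,0],[-1,0,0,0.25,0],[-1,0,0,0,0],[-1,0,0,0,0],[-1,0,0,0,0]]}'
python3 - <<'E'
from h import *
go([.4977,.3475,.0975],83.8)
c=cam('wrist');P=cloud(c);z=P[:,258,2]
v=np.nonzero((z>.04)&(z<.07)&(P[:,258,0]<.48))[0]; print('line end',P[v[0],258],v[0])
E
```

```text
clock: 42.02
tcp_pos: [0.4982, 0.3482, 0.1025]
orientation: [0.001, 0.054, 0.999, 0.0]
wrist_force: [-0.4, 0.6, -0.5]
finger_gap: 0.0146
grip_force: 39.2
tcp [0.4982 0.3482 0.1025] yaw 83.81 units(before turn) [ 0.01 -0.02  0.13] roll 0.001
units(after turn) [ 0.01 -0.02  0.13]
line end [0.44556422 0.35293989 0.04508035] 153
```

```bash
python3 -m handwheel '{"deltas":[[-1,0,0,0.06,0],[-1,0,0,0.06,0],[-1,0,0,0,0],[-0.2,0,0,0,0],[-0.2,0,0,0,0],[-0.2,0,0,0,0],[-0.2,0,0,-0.5,0],[-0.2,0,0,-0.9,0],[0,0,0,-0.9,0],[0,-0.5,-0.6,-0.5,0],[0,-0.5,-0.6,-0.5,0],[0,-0.4,-0.6,-0.5,0],[0,0,0,0,0],[0,0,0,0,0],[0,0,0,0,0]]}'
python3 - <<'E'
from h import *
c=cam('wrist');save(c,'wh3');P=cloud(c)
for r in brass(c):
    e1,e2=onplane(c,*r[0],.04),onplane(c,*r[1],.04); d=e2-e1
    print(((e1+e2)/2)[:2].round(4),'len',np.linalg.norm(d).round(4)+.028,'ang',np.degrees(np.arctan2(d[1],d[0])).round(2),'topz',P[int(r[0][1]*.6+r[1][1]*.4),int(r[0][0]*.6+r[1][0]*.4),2].round(4))
go([.46,-.01,.2],97)
E
```

```text
clock: 43.95
tcp_pos: [0.5446, 0.2709, 0.2477]
orientation: [-0.001, 0.053, 0.999, -0.0]
wrist_force: [-0.4, 0.0, -0.9]
finger_gap: 0.0423
grip_force: 0.0
[0.4789 0.1922] len 0.1198 ang -5.76 topz 0.0472
[0.4838 0.2436] len 0.1446 ang -6.5 topz 0.048
[0.4898 0.2963] len 0.1708 ang -5.82 topz 0.0473
[0.4963 0.3476] len 0.0941 ang -6.14 topz 0.0475
tcp [0.5446 0.271  0.2478] yaw 83.88 units(before turn) [ 1.35 -7.21  1.2 ] roll -1.312
units(after turn) [ 2.96 -6.71  1.19]
```

View pics/wh3.png

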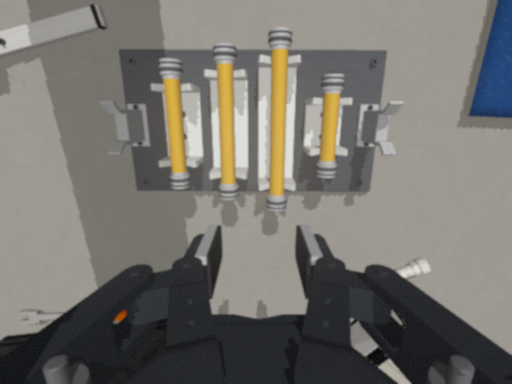

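All four lines are seated within 1–2 mm of their nests. Now back to the bar.

```bash
python3 -m handwheel '{"deltas":[[0,0,0,0,-0.65],[0,0,0,0,-0.66],[0.3,0.37,-0.84,0.1,0],[0.3,0.37,-0.84,0.1,0],[0.3,0.37,-0.84,0.1,0],[0.3,0.37,-0.84,0.1,0],[1,0.37,-0.84,0.1,0],[1,0.37,-0.84,0.1,0],[1,0.37,-0.84,0.1,0],[1,0.37,-0.84,0,0],[1,0,0,0,0],[1,0,0,0,0]]}'
python3 - <<'E'
from h import *
c=cam('wrist');save(c,'wb');P=cloud(c)
m=(P[...,2]>.034)&(P[...,2]<.05)&(P[...,0]>.33)&(P[...,0]<.42)&(abs(P[...,1])<.06); m=m.astype(np.uint8)*255
k=max(cv2.findContours(m,0,2)[0],key=cv2.contourArea);r=cv2.minAreaRect(k);bx=onplane(c,*cv2.boxPoints(r).T,.04);print(r,bx[:,:2].round(4).tolist(),bx.mean(0).round(4),P[m>0].mean(0).round(4))
p=bx.mean(0); go([p[0],p[1],.0875],97)
E
```

```text
clock: 45.5
tcp_pos: [0.4603, -0.0102, 0.2205]
orientation: [-0.0, -0.06, 0.998, 0.0]
wrist_force: [0.3, 0.7, -0.0]
finger_gap: 0.0855
grip_force: 0.0
((270.0, 101.5), (13.0, 48.0), 90.0) [[0.3763, -0.032], [0.3711, 0.0102], [0.382, 0.012], [0.3872, -0.0308]] [ 0.3791 -0.0102  0.04  ] [ 0.3791 -0.0101  0.0392]
tcp [ 0.4604 -0.0099  0.2206] yaw 96.97 units(before turn) [2.02 0.24 3.33] roll -0.003
units(after turn) [2.02 0.24 3.33]
```

View pics/wb.png

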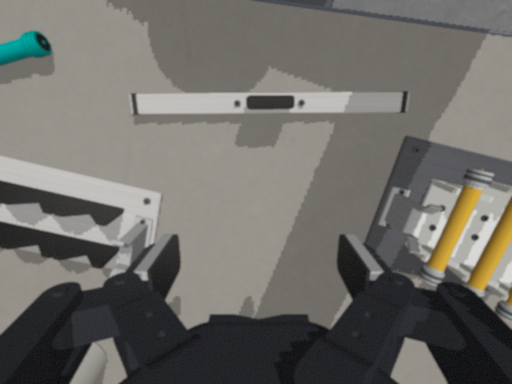

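The bar lies flat and aligned, tab at (270,102). I'll grip it again.

```bash
python3 -m handwheel '{"deltas":[[1,0.7,0.08,0,0],[1,0.7,0.08,0,0],[1,0.62,0.08,0.3,0],[1,0,0,0.7,0],[1,0,0,0.8,0],[1,0,0,0.8,0],[1,0,0,0.5,0],[1,0,0,0.2,0],[1,0,0,0,0],[1,0,0,0,0],[-0.2,0,0,0,0],[-0.2,0,0,0,0],[-0.2,0,0,0,0],[-0.2,0,0,0,0],[-0.2,0,0,0,0]]}' 60
python3 - <<'E'
from h import *
go([.3791,-.0102,.088],97)
E
```

```text
clock: 47.42
tcp_pos: [0.3792, -0.0109, 0.0894]
orientation: [0.0, -0.06, 0.998, 0.0]
wrist_force: [-1.2, 2.2, 7.5]
finger_gap: 0.043
grip_force: 60.6
tcp [ 0.3792 -0.0109  0.0894] yaw 96.9 units(before turn) [0.   0.02 0.03] roll -0.01
units(after turn) [0.   0.02 0.03]
```

```bash
python3 -m handwheel '{"deltas":[[-0.2,0,0,-0.3,0],[-0.2,0,0,-0.6,0],[-0.2,0,0,-0.8,0],[-0.2,0,0,-0.9,0],[-0.2,0,0,-0.9,0],[-0.2,0,0,0,0.65],[-0.2,0,0,0,0.66],[-0.2,-0.1,0.7,0,0],[-0.2,-0.1,0.8,0,0],[-0.2,-0.1,0.8,0,0],[-0.2,-0.2,0.8,0,0],[-0.2,-0.2,0.8,0,0],[-0.2,-0.2,0.8,0,0],[-0.2,-0.2,0.8,0,0],[-0.2,-0.2,0.6,0,0],[-0.2,-0.1,0.5,0,0],[-0.2,0,0,0,0],[-0.2,0,0,0,0],[-0.2,0,0,0,0]]}'
python3 - <<'E'
from h import *
go([.487,.27,.140],83.8)
c=cam('wrist');save(c,'b2')
E
```

```text
clock: 49.8
tcp_pos: [0.4627, 0.2447, 0.2288]
orientation: [-0.0, 0.054, 0.999, -0.0]
wrist_force: [0.1, 0.4, -2.6]
finger_gap: 0.0426
grip_force: 61.8
tcp [0.4627 0.2447 0.2288] yaw 83.75 units(before turn) [-0.53  0.69  2.22] roll -0.005
units(after turn) [-0.53  0.69  2.22]
```

View pics/b2.png

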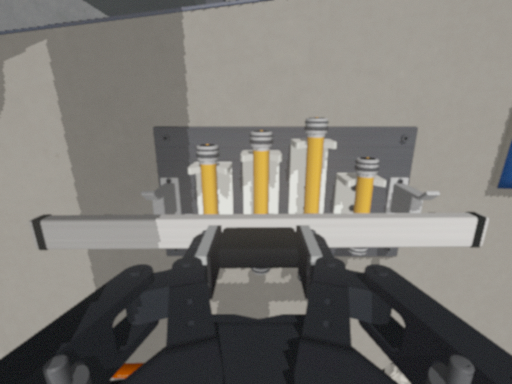

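```bash
python3 -m handwheel '{"deltas":[[-0.2,-0.27,0.35,0,0],[-0.2,-0.26,0.34,0,0],[-0.2,0,0,0.5,0],[-0.2,0,0,0.5,0],[-0.2,0,0,0.4,0],[-0.2,0,0,0,0],[-0.2,0,0,0,0],[-0.2,0,0,0,0]]}'
python3 - <<'E'
from h import *
go([.4866,.27,.140],83.8)
E
```

```text
clock: 50.85
tcp_pos: [0.4877, 0.2708, 0.1737]
orientation: [0.001, 0.054, 0.999, 0.0]
wrist_force: [0.1, 0.3, -0.9]
finger_gap: 0.0427
grip_force: 61.8
tcp [0.4877 0.2708 0.1737] yaw 83.8 units(before turn) [ 0.03 -0.02  0.84] roll 0.0
units(after turn) [ 0.03 -0.02  0.84]
```

```bash
python3 -m handwheel '{"deltas":[[-0.2,0.03,-0.02,0.1,0],[-0.2,0,0,0.25,0],[-0.2,0,0,0.25,0],[-0.2,0,0,0.2,0],[-0.2,0,0,0,0],[-0.2,0,0,0,0],[-0.2,0,0,0,0]]}'
python3 - <<'E'
from h import *
go([.4866,.27,.140],83.8);print(status.get_state()['wrist_force'])
E
```

```text
clock: 51.72
tcp_pos: [0.4859, 0.27, 0.1406]
orientation: [-0.0, 0.054, 0.999, 0.0]
wrist_force: [-0.1, -0.2, -2.2]
finger_gap: 0.0425
grip_force: 61.8
tcp [0.4859 0.27   0.1406] yaw 83.81 units(before turn) [-0.02  0.    0.02] roll 0.001
units(after turn) [-0.02  0.    0.02]
[-0.13663222 -0.1527112  -2.16123693]
```

```bash
python3 -m handwheel '{"deltas":[[-0.2,0,0,0.04,0],[-0.2,0,0,0,0],[0.7,0,0,0,0],[0.7,0,0,0,0],[0.7,0,0,0,0],[0.7,0,0,0,0],[0.7,0,0,-0.5,0],[0.7,0,0,-0.9,0],[0.7,0,0,-0.9,0],[0.7,-0.5,0,-0.3,0],[0.7,-0.6,0,-0.3,0],[0.7,-0.5,0,0,0],[0.7,0,0,0,0],[0.7,0,0,0,0]]}'
python3 - <<'E'
from h import *
c=cam('wrist');save(c,'f1');P=cloud(c)
for r in brass(c):
    e1,e2=onplane(c,*r[0],.04),onplane(c,*r[1],.04); d=e2-e1
    print(((e1+e2)/2)[:2].round(4),'len',np.linalg.norm(d).round(4)+.028,'ang',np.degrees(np.arctan2(d[1],d[0])).round(2))
m=(P[...,2]>.083)&(P[...,2]<.098);m[200:]=0;m=m.astype(np.uint8)*255
k=max(cv2.findContours(m,0,2)[0],key=cv2.contourArea);bx=onplane(c,*cv2.boxPoints(cv2.minAreaRect(k)).T,.09);print('tab',bx.mean(0).round(4),P[m>0].mean(0).round(4))
x=(P[...,2]>.0565)&(P[...,2]<.064);x[200:]=0
Q=P[x];yv=np.array([.108,.994]);s=(Q[:,:2]-[.4866,.27])@yv
for lo,hi in((-.11,-.05),(.05,.11)):
    q=Q[(s>lo)&(s<hi)];print(q.mean(0).round(4))
E
```

```text
clock: 53.48
tcp_pos: [0.5487, 0.263, 0.2546]
orientation: [-0.001, 0.054, 0.999, -0.0]
wrist_force: [-0.7, 1.3, -0.8]
finger_gap: 0.0725
grip_force: 0.0
[0.479  0.1918] len 0.1191 ang -6.59
[0.4839 0.2433] len 0.1442 ang -6.6
[0.4899 0.2962] len 0.1709 ang -5.86
[0.4963 0.3479] len 0.0939 ang -5.6
tab [0.486  0.2695 0.09  ] [0.486  0.2694 0.0893]
[0.478  0.1905 0.0597]
[0.4943 0.3498 0.0597]
```

View pics/f1.png

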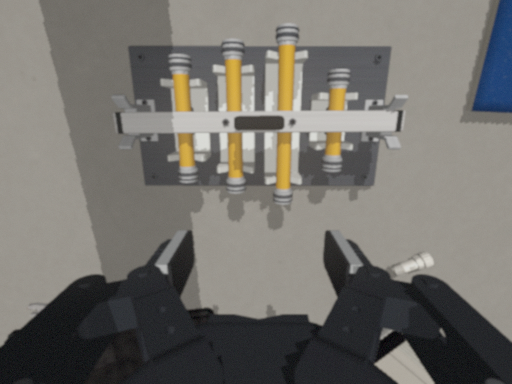

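The bar lies level in both brackets: its top is at 0.060 m, its centre is within 1 mm, and all four lines are under it.

```bash
python3 -c "
from workcell import hand_in
print(hand_in())"
```

```text
the job is handed in; nothing more can be done
None
```

I handed the job in at 53 s of the 128 s allowed: by my last wrist-camera check, each line lies within 2 mm of its own nest and the bar sits level in both holder brackets, about 1 mm off centre; the hand-in call returned no verdict.

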